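Swipe test of a sprung touch panel

TASK

Swipe-test the black touch panel: with the gripper's fingers closed and pointing down, touch the green ring and rest there a moment, then slide the fingertips along the white line, round both bends, to the red ring, with a light press that keeps the panel dipped all the way but never pushes it down to its stop; do not lift off or leave the line. Finish while holding the fingertips lightly pressed on the red ring. Nothing is to be gripped or lifted, and the cradle and the things lying about must stay where they are.

Things in the scene. Friction and masses are not known exactly. Their poses are not given: they have to be found in the camera images.
- cradle: Test cradle standing loose on the bench on rubber feet (about 1 kg): a grey base with an aluminium frame, 130 x 170 mm, frame top 26 mm above the bench; do not shift it. Origin: centre of its underside. x along its 130 mm side, y along its 170 mm side, z up. It may stand turned any way round.
- panel (a joint): How far the black touch panel (flat plate 110 x 150 mm, centred in the cradle, 6 mm thick) is pressed down, in m: 0 = up, its top 36 mm above the bench and 10 mm proud of the frame; 0.008 = down on its stop. It moves straight down only, on springs: it starts to move at about 1 N, is half-way down (4 mm) at about 4 N and reaches the stop at about 6.5 N; it rises again when released. 'Dipped' means 1 to 7 mm.
- green_ring (a point): Centre of the green ring (25 mm across), on top of the panel, start of the white line; at x -35, y +60 mm in the cradle's frame. The white line is 4 mm wide and straight between the four points green_ring, bend_1, bend_2, red_ring.
- bend_1 (a point): First bend of the white line, on top of the panel, 60 mm from the green ring; at x -35, y 0 mm in the cradle's frame.
- bend_2 (a point): Second bend of the white line, on top of the panel, 70 mm from the first; at x +35, y 0 mm in the cradle's frame.
- red_ring (a point): Centre of the red ring (25 mm across), on top of the panel, end of the white line, 60 mm from the second bend; at x +35, y -60 mm in the cradle's frame.
- cutters: Blue-handled side cutters, lying loose on the bench; leave it alone. Origin: centre of its underside.
- loupe: Black loupe, lying loose on the bench; leave it alone. Origin: centre of its underside.
- marker_red: White marker with red cap (the one nearest the front edge of the bench), lying loose on the bench; leave it alone. Origin: centre of its underside.
- fuse_box: Small white fuse box, lying loose on the bench; leave it alone. Origin: centre of its underside.
- syringe: Syringe with red tip, lying loose on the bench; leave it alone. Origin: centre of its underside.

How it is judged:
By the outcome, as a careful person would: the job done as asked, in the order asked, and still so for the second after the job is handed in, while the arm keeps its last pose, push and grip.
It also fails if it takes over 45 s, if anything falls off the work surface, if the arm or the gripper's body presses on something with over 40 N, if the wrist force passes 120 N, or if a joint passes its speed limit or range.

ROBOT

A 6-joint arm with a two-finger parallel gripper is mounted at the origin on a cart in front of the work surface, level with it; the furniture and walls round the work are solid. World frame = base frame: x ahead of the robot, y to its left, z up, the work surface at z = 0. Lengths are in m, angles in rad, forces in N, time in s.
With the tool pointing down it reaches from about 0.35 to 0.775 m from the base axis. Payload 5.5 kg.
Tool frame: the origin (TCP) lies at the centre of the arm's flange, where the gripper is bolted on; the fingertips stand 173 mm ahead of it and the grasp point (between the pads) lies 155 mm ahead of it; z points along the fingers, y is the line along which they close (so a half turn about z gives the same grasp; the last joint's range is limited). The gripper opens to 85 mm and grips with 20 to 120 N. Pads are 22 mm wide; open, the fingers measure 114 mm over their backs; the gripper's body (76 mm by 85 mm) begins 54 mm behind the grasp point. The pads swing forward as they close: fully open they stand 13 mm farther back than shut.
Start: joints at [1.068, 0.313, 0.046, 1.304, 0, 1.431], TCP at [0.204, 0.538, 0.405] pointing down, gripper open.
Joint ranges: [-2.76, 2.76], [-0.86, 1.69], [-1.03, 1.26], [-2.2, 2.34], [-1.47, 1.5], [-3.14, 3.14]. Speed limits (rad/s): [2.57, 2.57, 3.14, 3.14, 3.14, 3.14].

INTERFACE

Orientations are given as a unit quaternion [w, x, y, z].
In Python, from cell import move_pose, line_to, movej, set_gripper, dwell, inverse_kinematics, get_image, PlanningError, job_done, spot_in, cut_out, tip_of, get_t, get_qpos, get_qd, get_tau, get_eef_pos, get_orientation, get_wrist_force, get_wrist_torque, get_finger_gap, get_gripper_force gives the robot as it stands. Calls block until the motion is done:
- move_pose(position, orientation): joint-space move of the TCP to a pose.
- line_to(position, attitude=None, speed=0.15): straight line of the TCP; attitude=None keeps the orientation; speed is the mean speed in m/s.
- movej(angles): joint-space move.
- set_gripper(opening, effort=None): finger opening in m; effort is the grip in N (None keeps the last); returns when the fingers have stopped.
- dwell(seconds).
- inverse_kinematics(position, orientation): joint angles nearest the present ones, or None.
- get_image(name): name is "side" or "top" or "wrist"; returns a dict with "color" (480x640x3 uint8, red, green, blue), "range_z" (480x640 float32, m along the optical axis (not along the pixel's ray), 0 where there is no reading), "mtx" (3x3 intrinsics, pixels), "R" (3x3) and "t" (3): a world point X has camera coordinates R X + t. Camera axes: x right, y down, z forward; pixel columns grow to the right and rows downward; lengths in m; the calibration is good to about 2 mm. A picture is of the moment at which its call begins.
A pose or a line that the arm cannot do raises PlanningError and nothing moves.
- job_done(): hands the job in; it is judged then, once.
Trained networks look in a picture, given as the dict that the camera call returned (one of the last four; its "shot" number tells which), for a name from the list of things; names that differ only in an ending like _2 or _b are one class to them, and where a whole thing is asked for, a point or a joint stands for the part that bears it (a point fixed in the world has none). Each returns a list of dicts, best first, with "score" (0 to 1); they miss things now and then, are a little off and sometimes report something else, mostly with a low value. They report only what shows in the picture. A call takes as long as a camera call.
- spot_in(picture, thing): "xyz" ([x, y, z] in m, in the coordinates of the camera as it stood for that picture, good to about 4 mm: the middle of the surface that is visible of it).
- cut_out(picture, thing): "mask" (480x640 bool, what is visible of it).
- tip_of(picture, thing): "xyz" ([x, y, z] in m, in the coordinates of the camera as it stood for that picture, good to about 4 mm: a listed point, or the origin of a listed thing).
Readings, each from a call of its own:
- get_t(): time.
- get_qpos(): joint angles.
- get_qd(): joint speeds.
- get_tau(): joint torques, N m.
- get_eef_pos(): TCP position.
- get_orientation(): TCP orientation.
- get_wrist_force(): force on the tool from outside, world axes, zero at the start.
- get_wrist_torque(): the same for the moment, N m.
- get_finger_gap(): finger opening in m.
- get_gripper_force(): force on a finger pad.
Only numpy, scipy, OpenCV 4.12 (cv2) and the standard library are available. Lean on these libraries where they do the work, as an engineer would, in place of code of your own. Each camera call takes 0.05 s, during which the arm holds its last target. There are 200 camera calls.

## Working session

There is one attempt and no reset: what is moved stays moved. The work goes in short steps, each a Python script; the robot and the scene stay as the last script left them, time stands still between calls to the robot, and variables do not carry over. Pictures are saved under pics/ and viewed, at most 10 in all, crops included, and the job is handed in when it is done.

```bash
mkdir -p pics; cat > h.py <<'E'
import numpy as np, cv2
from cell import *
P=dict(green_ring=(-.035,.06),bend_1=(-.035,0),bend_2=(.035,0),red_ring=(.035,-.06))
def world(im,p): return np.array(im["R"]).T@(np.array(p)-np.array(im["t"]))
def proj(im,X):
    c=np.array(im["R"])@X+np.array(im["t"]); u=np.array(im["mtx"])@c; return u[:2]/u[2]
def save(im,n): cv2.imwrite(f"pics/{n}.png",im["color"][:,:,::-1])
E
python3 - <<'E'
from h import *
print(get_t(),get_orientation(),get_wrist_force())
for n in("top","side"):
    im=get_image(n); save(im,n+"1")
    for k in list(P)+["cradle"]:
        print(n,k,[(np.round(world(im,d["xyz"]),4),round(d["score"],2)) for d in tip_of(im,k)[:2]])
    if n=="top":
        for k in("cutters","loupe","marker_red","fuse_box","syringe"):
            print(k,[(np.round(world(im,d["xyz"]),3),round(d["score"],2)) for d in spot_in(im,k)[:1]])
E
```

```text
0.0 [-2.85443769e-04  1.80366453e-01  9.83599059e-01 -8.66958941e-04] [-0.07848313 -0.52257192  0.08327021]
top green_ring [(array([0.5933, 0.2276, 0.0351]), 0.73)]
top bend_1 [(array([0.5234, 0.1645, 0.0332]), 0.88), (array([0.5357, 0.231 , 0.0363]), 0.8)]
top bend_2 [(array([0.5234, 0.1645, 0.0332]), 0.88), (array([0.5357, 0.231 , 0.0363]), 0.8)]
top red_ring [(array([0.4671, 0.167 , 0.0339]), 0.72)]
top cradle [(array([ 0.5296,  0.1964, -0.002 ]), 0.98)]
cutters [(array([ 0.443, -0.089,  0.007]), 0.96)]
loupe [(array([ 0.562, -0.055,  0.029]), 0.74)]
marker_red [(array([0.432, 0.497, 0.013]), 0.64)]
fuse_box [(array([0.59 , 0.471, 0.016]), 0.55)]
syringe [(array([0.684, 0.286, 0.018]), 0.68)]
side green_ring [(array([0.5965, 0.2241, 0.0366]), 0.65)]
side bend_1 [(array([0.5354, 0.2315, 0.0344]), 0.76), (array([0.5247, 0.1624, 0.0335]), 0.56)]
side bend_2 [(array([0.5354, 0.2315, 0.0344]), 0.76), (array([0.5247, 0.1624, 0.0335]), 0.56)]
side red_ring [(array([0.4704, 0.1671, 0.0401]), 0.77)]
side cradle [(array([0.5271, 0.1993, 0.0023]), 0.97)]
```

```bash
python3 - <<'E'
from h import *
set_gripper(0.0,20)
q=get_orientation()
move_pose([.50,.197,.42],q)
print(get_t(),get_qpos(),get_finger_gap(),get_wrist_force())
im=get_image("wrist"); save(im,"w1")
for k in list(P)+["cradle"]:
    print(k,[(np.round(world(im,d["xyz"]),4),round(d["score"],2)) for d in tip_of(im,k)[:2]])
print(np.array(im["R"]),-np.array(im["R"]).T@np.array(im["t"]))
E
```

```text
3.275 [ 2.27338009e-01  2.35909089e-01 -2.04805158e-02  1.31445144e+00
  4.08438889e-04  5.88917079e-01] 0.0002393897532825071 [-0.40676264 -0.31293165 -0.29202354]
green_ring [(array([0.5914, 0.2267, 0.0375]), 0.96), (array([ 5.698e-01, -5.270e-02,  5.000e-04]), 0.49)]
bend_1 [(array([0.5247, 0.1599, 0.0377]), 0.93), (array([0.5328, 0.2278, 0.0368]), 0.91)]
bend_2 [(array([0.5247, 0.1599, 0.0377]), 0.93), (array([0.5328, 0.2278, 0.0368]), 0.91)]
red_ring [(array([0.4643, 0.1701, 0.0342]), 0.82)]
cradle [(array([0.5311, 0.1985, 0.0013]), 0.6)]
[[ 3.54079461e-01  9.35215324e-01 -1.83581742e-04]
 [ 8.97060727e-01 -3.39578337e-01  2.82787208e-01]
 [ 2.64404590e-01 -1.00293826e-01 -9.59182653e-01]] [0.43315645 0.22294487 0.38910684]
```

View pics/top1.png

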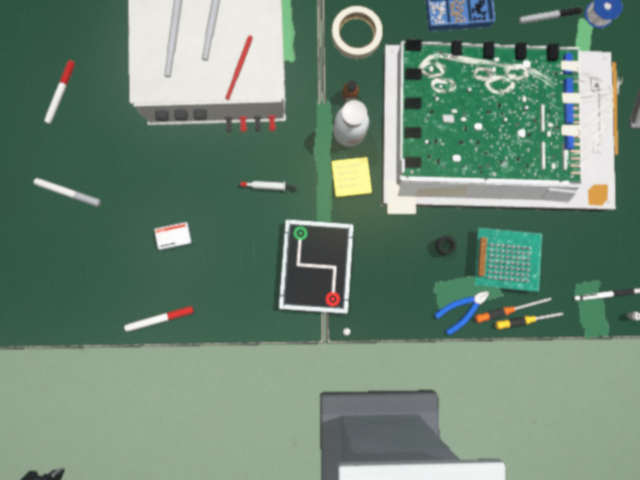

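View pics/w1.png

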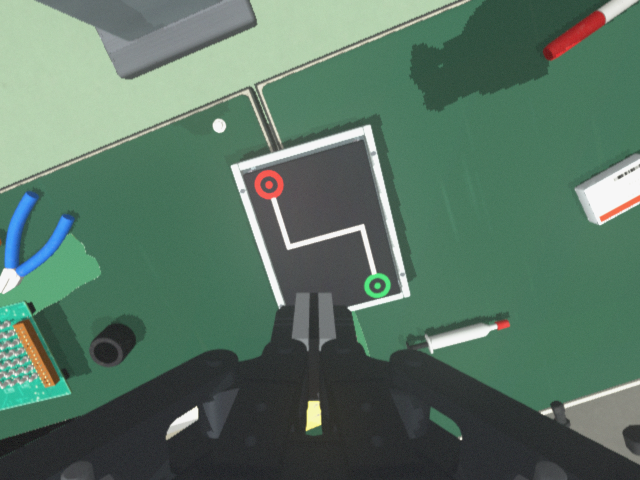

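```bash
cat >> h.py <<'E'
def onplane(im,uv,z=.036):
    R,t=np.array(im["R"]),np.array(im["t"]); o=-R.T@t
    d=R.T@np.linalg.solve(np.array(im["mtx"]),[*uv,1.]); return (o+d*(z-o[2])/d[2])[:2]
def ringpx(im,k,near):
    hsv=cv2.cvtColor(im["color"],cv2.COLOR_RGB2HSV); H,S,V=[hsv[...,i].astype(int) for i in range(3)]
    m=(S>120)&(V>110)&(((H<10)|(H>170)) if k=="red_ring" else ((H>45)&(H<85)))
    u=proj(im,np.array([*near,.036])); r=np.linalg.norm(proj(im,np.array([near[0],near[1]+.02,.036]))-u)
    yy,xx=np.nonzero(m); s=np.hypot(xx-u[0],yy-u[1])<r
    c,_=cv2.minEnclosingCircle(np.c_[xx[s],yy[s]].astype(np.float32)); e=cv2.fitEllipse(cv2.convexHull(np.c_[xx[s],yy[s]].astype(np.float32)))
    return np.array(e[0]),e[1],s.sum()
def fit(g,r):
    # cradle pose from ring centres
    d=np.array(g)-r; l=np.subtract(P["green_ring"],P["red_ring"])
    th=np.arctan2(d[1],d[0])-np.arctan2(l[1],l[0]); c=(np.array(g)+r)/2
    R=np.array([[np.cos(th),-np.sin(th)],[np.sin(th),np.cos(th)]]); return c,th,R
E
python3 - <<'E'
from h import *
for n in("top","side","wrist"):
    im=get_image(n); o=[]
    for k,a in(("green_ring",(.593,.226)),("red_ring",(.467,.168))):
        try: c,ax,N=ringpx(im,k,a)
        except Exception as e: print(n,k,e); continue
        o.append(onplane(im,c)); print(n,k,c,ax,N,o[-1])
    if len(o)<2: continue
    c,th,R=fit(*o); print(n,c,th,np.linalg.norm(o[0]-o[1]))
    v=im["color"].copy(); pts=np.array([proj(im,np.array([*(c+R@P[k]),.036])) for k in P])
    cv2.polylines(v,[np.round(pts).astype(int)],False,(255,0,255),1)
    b=pts.mean(0).astype(int); h=60 if n!="wrist" else 110
    cv2.imwrite(f"pics/ov_{n}.png",cv2.resize(v[max(b[1]-h,0):b[1]+h,b[0]-h:b[0]+h,::-1],(400,400),interpolation=cv2.INTER_NEAREST))
np.save
a=[cv2.imread(f"pics/ov_{n}.png") for n in("top","wrist")]
cv2.imwrite("pics/ov.png",np.hstack(a))
E
```

```text
top green_ring OpenCV(4.12.0) /io/opencv/modules/imgproc/src/shapedescr.cpp:356: error: (-215:Assertion failed) n >= 0 && (depth == CV_32F || depth == CV_32S) in function 'fitEllipseNoDirect'

top red_ring OpenCV(4.12.0) /io/opencv/modules/imgproc/src/shapedescr.cpp:356: error: (-215:Assertion failed) n >= 0 && (depth == CV_32F || depth == CV_32S) in function 'fitEllipseNoDirect'

side green_ring [335.13955688 252.2205658 ] (8.5288724899292, 12.583542823791504) 76 [0.59243116 0.22932392]
side red_ring [283.25094604 288.28167725] (11.511926651000977, 15.867135047912598) 138 [0.46717012 0.16890805]
side [0.52980064 0.19911599] -1.6494671875928488 0.1390697768832427
wrist green_ring [377.36709595 284.69836426] (24.399051666259766, 26.45145606994629) 353 [0.59289467 0.22715449]
wrist red_ring [268.90496826 183.79885864] (28.621883392333984, 29.531858444213867) 491 [0.46729226 0.16738585]
wrist [0.53009346 0.19727017] -1.6547243258366882 0.13909800917543289[ WARN:0@5.524] global loadsave.cpp:275 findDecoder imread_('pics/ov_top.png'): can't open/read file: check file path/integrity
Traceback (most recent call last):
ValueError: all the input arrays must have same number of dimensions, but the array at index 0 has 1 dimension(s) and the array at index 1 has 3 dimension(s)
```

```bash
cat >> h.py <<'E'
C=np.array([.530,.1978]); TH=-1.652
RC=np.array([[np.cos(TH),-np.sin(TH)],[np.sin(TH),np.cos(TH)]])
W={k:C+RC@P[k] for k in P}
def fz(n=5):
    o=[]
    for _ in range(n): o.append(get_wrist_force()); dwell(.02)
    return np.mean(o,0)
E
python3 - <<'E'
from h import *
g=W["green_ring"]; print(W)
move_pose([*g,.26],get_orientation())
line_to([*g,.216],speed=.05)
dwell(.2); b=fz(); np.save("bias.npy",b); print("bias",b,get_eef_pos(),get_t())
z=.212
while z>.203:
    line_to([*g,z],speed=.03); f=fz(3)-b
    print(round(z,4),np.round(f,2),np.round(get_eef_pos(),4))
    if f[2]>3.6: break
    z-=.001
print(get_t())
im=get_image("wrist"); save(im,"w2")
E
```

```text
{'green_ring': array([0.59264129, 0.2278178 ]), 'bend_1': array([0.53283901, 0.23268467]), 'bend_2': array([0.52716099, 0.16291533]), 'red_ring': array([0.46735871, 0.1677822 ])}
bias [ 0.3381522   0.13621614 -0.0009037 ] [0.59273454 0.22785418 0.21631299] 5.8167
0.212 [-0.49 -0.44  0.33] [0.5925 0.2278 0.2117]
0.211 [-0.53 -0.05  0.29] [0.5926 0.2278 0.211 ]
0.21 [-0.3   0.18 -0.23] [0.5926 0.2278 0.21  ]
0.209 [-0.39 -0.01  1.32] [0.5927 0.2279 0.2092]
0.208 [0.05 0.29 1.73] [0.5927 0.2279 0.2081]
0.207 [-0.38  0.32  2.44] [0.5927 0.2278 0.2071]
0.206 [-0.03  0.52  3.54] [0.5928 0.2278 0.2061]
0.205 [0.24 0.04 4.13] [0.5927 0.2278 0.2051]
8.25
```

View pics/w2.png

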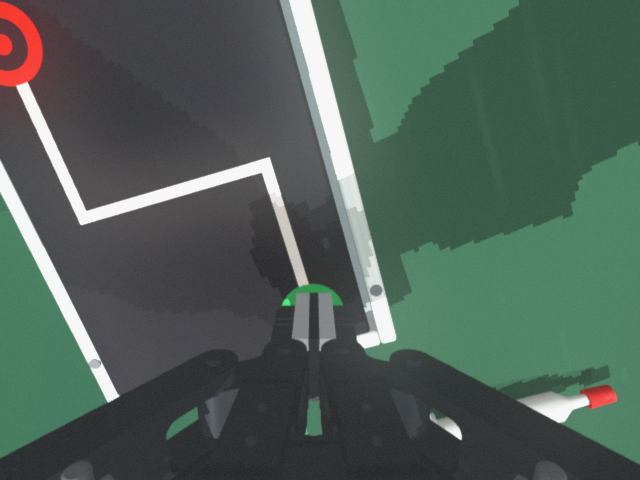

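The fingertips (about 315,300) sit centred in the green ring, with the white line running up from them to the bend at (267,165). At 4.1 N the panel is about 4 mm down, so I'll slide now.

```bash
python3 - <<'E'
from h import *
b=np.load("bias.npy"); z=.205; p=W["green_ring"]
dwell(.8)
for k in("bend_1","bend_2","red_ring"):
    q=W[k]; n=3
    for i in range(1,n+1):
        line_to([*(p+(q-p)*i/n),z],speed=.04); f=fz(6)-b
        print(k,i,np.round(f,2),np.round(get_eef_pos(),4),round(z,4))
        z-=np.clip((4-f[2])/.7*.3e-3,-.0005,.0005) if abs(4-f[2])>.5 else 0
    p=q
print(get_t(),get_orientation())
dwell(.3); print(fz(8)-b)
im=get_image("wrist"); save(im,"w3")
E
```

```text
bend_1 1 [-1.13  0.4   4.15] [0.5719 0.2294 0.2046] 0.205
bend_1 2 [-0.69  0.76  4.41] [0.5522 0.2311 0.2047] 0.205
bend_1 3 [-1.    0.67  4.29] [0.5322 0.2327 0.2047] 0.205
bend_2 1 [ 0.38 -1.9   4.32] [0.531  0.2089 0.2049] 0.205
bend_2 2 [-0.58 -1.1   3.95] [0.5289 0.1858 0.2049] 0.205
bend_2 3 [ 0.38 -1.06  4.19] [0.5271 0.1625 0.2049] 0.205
red_ring 1 [-0.76  0.98  4.12] [0.5065 0.1647 0.2047] 0.205
red_ring 2 [-0.41 -0.15  4.37] [0.4866 0.1661 0.2047] 0.205
red_ring 3 [-0.77  0.32  4.15] [0.4666 0.1678 0.2047] 0.205
16.1 [-9.75428083e-04  1.80012589e-01  9.83663822e-01 -2.93756465e-05]
[-3.43894988  1.28984018  4.24726627]
```

View pics/w3.png

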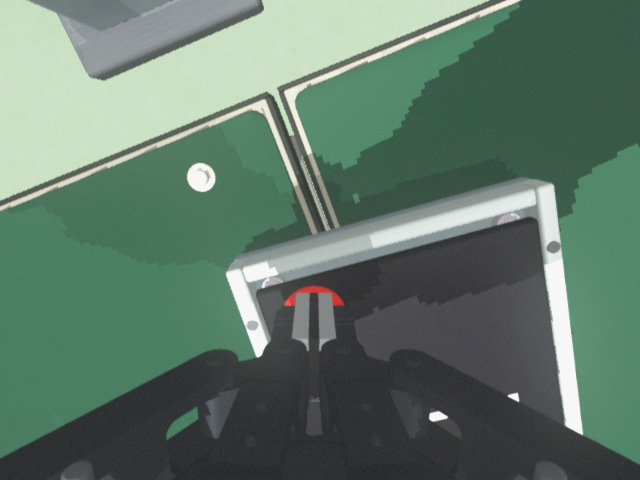

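The fingertips are centred in the red ring (about 315,300). The last sideways reading of -3.4 N was odd, so I'll check it, and that the cradle hasn't moved, before handing in.

```bash
python3 - <<'E'
from h import *
b=np.load("bias.npy"); print(fz(10)-b,get_eef_pos(),get_t())
im=get_image("side"); c,ax,N=ringpx(im,"green_ring",W["green_ring"]); print(c,N,"before 335.1 252.2")
E
```

```text
[-3.72290553  0.9271353   4.23483224] [0.46702113 0.16771492 0.20480997] 16.75
[335.32168579 254.08680725] 75 before 335.1 252.2
```

```bash
python3 - <<'E'
from h import *
im=get_image("side"); g=W["green_ring"]
print(proj(im,np.array([*g,.032]))-proj(im,np.array([*g,.036])))
print(job_done(),get_t())
E
```

```text
[-0.00875073  1.6881788 ]
the job is handed in; nothing more can be done
the job is handed in; nothing more can be done
```

The swipe test is done and handed in at about 17 s: I rested on the green ring, then slid along the line to the red ring at about 4 N (about 4–5 mm dip at each check). The fingertips are holding there, and the side camera shows no cradle shift beyond the expected dip; a steady 3.7 N sideways force remains at the red ring, probably friction.

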